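# Bring the glazed sherd round to the scanner: three clicks, and hold

## Robot

A 6-joint arm with a two-finger parallel gripper is mounted at the origin on the work surface. World frame = base frame: x ahead of the robot, y to its left, z up, the work surface at z = 0. Lengths are in mm, angles in degrees, forces in N, time in s.
With the tool pointing down it reaches from about 350 to 1000 mm from the base axis. Payload 7.1 kg.
Tool frame: the origin (TCP) lies midway between the tips of the shut fingers; the grasp point (between the pads) lies 19 mm behind it; z points along the fingers, x is the direction in which the jaws open and shut, and the axes are right-handed (so a half turn about z gives the same grasp; the last joint's range is limited). The gripper opens to 85 mm and grips with 20 to 120 N. Pads are 22 mm wide; open, the fingers measure 114 mm over their backs; the gripper's body (76 mm by 85 mm) begins 54 mm behind the grasp point. The pads swing forward as they close: fully open they stand 13 mm farther back than shut.
Start: joints at [62.911, 24.242, 93.386, -0, 62.372, -1.089], TCP at [273.958, 561.74, 231.319] pointing down, gripper open.
Joint ranges: [-172.04, 172.04], [-51.8, 120.97], [4.93, 147.93], [-75.15, 255.16], [6.16, 154.13], [-145.62, 145.62]. Speed limits (degrees/s): [136.94, 136.94, 172.46, 180, 180, 180].

## Interface

Orientations are given as a 3x3 rotation matrix whose columns are the frame's x, y, z axes.
In Python, from rig import get_state, grab_frame, finish_job gives the robot as it stands.
- The arm moves only by the tool drive_tool, never from a script. Its argument "series" is one flat list of numbers, 7 for each row, row after row: the turn, a rotation vector about the tool's x, y, z in rad, then the shift along the tool's x, y, z in m, then the closure, from 0 (fully open) to 1 (shut). In form: [rx, ry, rz, dx, dy, dz, hand, rx, ry, rz, dx, dy, dz, hand, ...]. A call has 1 to 5 rows; each row is the pose to reach, as a shift and turn from the pose commanded when the call began, along the tool's axes at that moment; what a row does not reach only later rows make up. A row lasts 1/10 s, in which the tool goes at most 50 mm and 8.59 degrees, less where a joint would pass 70% of its speed; a pose out of reach is approached as far as the arm can. A call with a gripper value outside its range is refused whole. The fingers move at their own pace and stop on an object; "grip_force" is the grip in N (left out, the last holds). Time passes only in rows, so rows that repeat a pose let the fingers close. It gives the time, the measured TCP pose, the force and the opening at its end, in the units of the state.
- get_state(): the state, without advancing time (a new reading comes with each control period).
- grab_frame(name): name is "side" or "top"; returns a dict with "color" (384x512x3 uint8, red, green, blue), "fx", "fy", "cx", "cy" (pixels), "k1" (the pictures are not rectified: a ray, as slopes to the right and down, at radius r is drawn at 1 + k1 r^2 times it, then the intrinsics apply), "rvec" (rotation vector, rad) and "tvec" (3), from world to camera coordinates, as OpenCV has them. Camera axes: x right, y down, z forward; pixel columns grow to the right and rows downward; lengths in mm; the calibration is good to about 2 mm. A picture is of the moment at which its call begins. There is no depth.
- finish_job(): hands the job in, once; it reports no verdict.
The state is a dict: "clock": time; "joint_positions": joint angles; "qd": joint speeds; "joint_torque": joint torques, N m; "tool_pos": TCP position; "tool_rot": TCP orientation; "wrist_force": force on the tool from outside, world axes, zero at the start; "torque": the same for the moment, N m; "opening": finger opening in mm.
Only numpy, scipy, OpenCV 4.12 (cv2) and the standard library are available. Lean on these libraries where they do the work, as an engineer would, in place of code of your own. Each camera call takes 0.05 s, during which the arm holds its last target.

## Task

Lay the blue-glazed sherd flat on the orange-ringed pad of the specimen plate, handling it gently (a light grip, set down, not dropped) and leaving the other sherds where they lie. Let go of it, then take the black knob in the middle of the plate and turn it clockwise (seen from above), counting the clicks: stop in the third one, which brings the sherd in front of the scanner, and do not run on to the fourth. Finish with the knob still firmly held in the fingers at that third stop, the plate standing still for the scan.

Things in the scene. Friction and masses are not known exactly. Their poses are not given: they have to be found in the camera images.
- blue_sherd: The sherd to scan: flat pottery fragment about 40 x 28 x 9 mm, 15 to 31 g, blue glaze on top, buff clay below. Origin: centre of its underside; x along its length, y across its 28 mm width: its two long edges are parallel and are where to grip it. Lies flat, glaze up, on the 5 mm white sorting board to the robot's right. Breaks if squeezed with over 40 N a side, pressed hard, or dropped from over 8 mm.
- red_sherd: Plain red sherd about 38 x 28 x 9 mm on the sorting board; origin at the centre of its underside. Leave it alone.
- dark_sherd: Plain dark brown sherd about 40 x 28 x 9 mm on the sorting board; origin at the centre of its underside. Leave it alone.
- plate_sherd_c: Red sherd on the plate, on the pad opposite the orange-ringed one; 40 x 28 x 9 mm, origin at the centre of its underside. It rides along by friction.
- plate_sherd_d: Buff sherd on another pad of the plate; 38 x 28 x 9 mm, origin at the centre of its underside. It rides along by friction.
- load_pad (a point): Centre of the orange-ringed pad, on the top face of the plate (52 mm above the table), 92 mm from the plate's axis on the robot's side; turns with the plate. A flat black disc 31 mm across, flush; x points to the plate's axis, z up. The pads beside it are empty. The plate is an aluminium disc 240 mm across, 6 mm thick, with 16 such pads, on a dark breadboard on the table.
- pad_c (a point): Centre of the pad under plate_sherd_c, on the plate's top face; turns with the plate.
- pad_d (a point): Centre of the pad under plate_sherd_d, on the plate's top face; turns with the plate.
- index_knob: Black knob fixed on the middle of the plate, turning it directly: a disc 48 mm across, 4 mm high, carrying an upright grip bar 56 mm long (x), 14 mm thick (y), 38 mm high, with a white line on top towards the orange-ringed pad (-x). Origin on the plate's vertical axis at its top face (52 mm above the table); the bar reaches from 4 to 42 mm above it.
- knob_grip (a point): Point on the knob's axis at which to grip its bar, 28 mm above the plate (80 mm above the table, 14 mm below the bar's top); x along the bar, y across its 14 mm thickness, z up.
- carousel (a joint): Angle of plate and knob, rad, growing clockwise seen from above. From -0.28 (home pin) to -0.03 it is loose (friction 0.03 N m) and starts there. Beyond, a spring plunger on a star wheel makes stops (clicks) at 0.393, 0.785, 1.178 (third), 1.571 and 1.963, with humps midway, the first at 0.196. A hump takes about 0.15 N m; past it the plate snaps into the next stop and stays.
- scan_spot (a point): Fixed point, at the height of the plate's top face, where the orange-ringed pad stands at the third stop, facing the scanner: grey head 150 mm wide on a steel column at the robot's left of the plate, 265 mm from the plate's axis, top 240 mm above the table.
Things that resemble listed ones, but are neither listed nor needed, are in the scene too. Leave any green or yellow look-alike of the blue_sherd alone.

How it is judged (in metres and radians):
On the way, in this order (a step that is already met when the one before it is completed fails the run):
1. the blue-glazed sherd lies flat on the orange-ringed pad, let go, with the plate not yet clicked on (horizontal distance between blue_sherd and load_pad below 0.012 m and z of blue_sherd in the frame of load_pad between -0.004 and 0.004 m and angle between blue_sherd's own z axis and vertical below 0.12 rad and contact force between the fingers and blue_sherd below 0.05 N and value of joint carousel below 0.19 rad), for 0.2 s.
2. the plate stands in the third stop with the knob held, the sherd still on its pad (horizontal distance between blue_sherd and load_pad below 0.012 m and z of blue_sherd in the frame of load_pad between -0.004 and 0.004 m and angle between blue_sherd's own z axis and vertical below 0.12 rad and value of joint carousel between 1.098 and 1.258 rad and contact force between the fingers and index_knob above 4 N), for 0.3 s.
At the end, for the whole second after the job is handed in: plate still in its third stop (1.178 rad within 0.08), fingers pressing the knob with over 4 N, the blue-glazed sherd flat and free on the orange-ringed pad (centres within 12 mm), other sherds where they were (within 12 mm on the board, 25 mm of their pads on the plate) (all of step 2 and velocity of joint carousel between -0.05 and 0.05 rad/s and linear speed of blue_sherd below 0.02 m/s and contact force between the fingers and blue_sherd below 0.05 N and distance of each of red_sherd, dark_sherd from where it was at the start of the episode below 0.012 m and horizontal distance between plate_sherd_c and pad_c below 0.025 m and horizontal distance between plate_sherd_d and pad_d below 0.025 m); the arm keeps its last pose, push and grip.
It fails at once if the plate runs on towards the fourth click (value of joint carousel above 1.378 rad).
It fails at once if the blue-glazed sherd is squeezed with more than 80 N by the fingers together (40 N a side) (contact force between the fingers and blue_sherd above 80 N).
It fails at once if the blue-glazed sherd is pressed or struck with more than 100 N in all (contact force between anything else and blue_sherd above 100 N).
It fails at once if the blue-glazed sherd is dropped or flung (contact force between the fingers and blue_sherd below 0.05 N and linear speed of blue_sherd above 0.4 m/s).
It fails at once if another sherd is pushed away (distance of any of red_sherd, dark_sherd from where it was at the start of the episode above 0.02 m or horizontal distance between plate_sherd_c and pad_c above 0.03 m or horizontal distance between plate_sherd_d and pad_d above 0.03 m).
It also fails if it takes over 54 s, if anything falls off the work surface, if the arm or the gripper's body presses on something with over 40 N, if the wrist force passes 120 N, or if a joint passes its speed limit or range.

## Working session

There is one attempt and no reset: what is moved stays moved. The work goes in short steps, Python scripts to look and compute and a tool call to move; the robot and the scene stay as the last step left them, time stands still between calls to the robot, and variables do not carry over. Pictures are saved under pics/ and viewed, and the job is handed in when it is done.

Besides the shell and the picture viewer there is one more tool, called after "Request:" by a JSON object that holds its "api" and its "payload". drive_tool: Moves the arm, as the interface text tells. Its arguments: {"type":"object","properties":{"series":{"type":"array","items":{"type":"number"}},"grip_force":{"type":"number"}},"required":["series"]}

```bash
mkdir -p pics; ls
cat > h.py <<'E'
import numpy as np, cv2
from rig import get_state, grab_frame, finish_job
def save(f,name): cv2.imwrite('pics/'+name+'.png',f['color'][:,:,::-1])
def cam(f):
    R=cv2.Rodrigues(np.array(f['rvec'],float))[0]; t=np.array(f['tvec'],float).ravel()
    K=np.array([[f['fx'],0,f['cx']],[0,f['fy'],f['cy']],[0,0,1.]]); d=np.array([f['k1'],0,0,0,0.])
    return R,t,K,d
def topl(f,px,z):
    R,t,K,d=cam(f)
    u=cv2.undistortPoints(np.array(px,float).reshape(-1,1,2),K,d).reshape(-1,2)
    ray=np.c_[u,np.ones(len(u))]@R; c=-R.T@t
    return c+ray*((z-c[2])/ray[:,2])[:,None]
def proj(f,P):
    R,t,K,d=cam(f)
    return cv2.projectPoints(np.array(P,float).reshape(-1,1,3),cv2.Rodrigues(R)[0],t,K,d)[0].reshape(-1,2)
E
python3 - <<'E'
from h import *
for n in('top','side'):
    f=grab_frame(n); save(f,n+'0'); R,t,K,d=cam(f); print(n,-R.T@t,R[2])
print(get_state())
E
```

```text
pics
top [345.13979294 -66.93157123 946.56501682] [ 0.22851924 -0.0096016  -0.97349205]
side [400.02104306 549.89710165 540.53997053] [ 0.14767819 -0.79865443 -0.58338859]
{'clock': 0.1, 'joint_positions': array([ 6.29107015e+01,  2.42809123e+01,  9.34290951e+01, -2.16996004e-05,
        6.23729109e+01, -1.08812408e+00]), 'qd': array([ 0.03371047, -0.09661682, -0.07646597, -0.01351906,  0.11343545,
       -0.04000193]), 'joint_torque': array([ 1.78043438e-04, -5.58428335e+01, -2.82446069e+01, -1.13247097e-05,
        3.04254638e-03,  1.09474823e-05]), 'tool_pos': array([273.72934072, 561.29236856, 230.60006498]), 'tool_rot': array([[ 4.38388935e-01,  8.98785129e-01, -6.58723102e-04],
       [ 8.98784205e-01, -4.38389429e-01, -1.28858776e-03],
       [-1.44694076e-03, -2.71473051e-05, -9.99998953e-01]]), 'wrist_force': array([-0.37975623,  0.92944821,  0.25360609]), 'torque': array([ 0.00294848, -0.02680424, -0.0038563 ]), 'opening': 85.51971441820908}
```

View pics/top0.png

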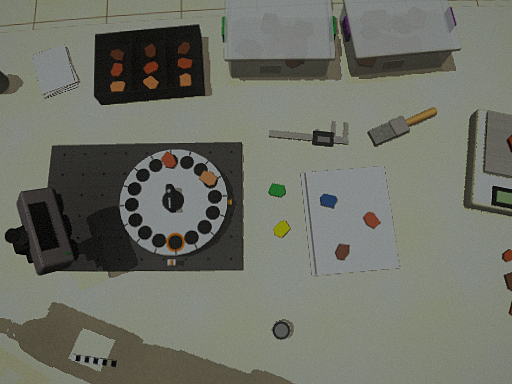

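View pics/side0.png

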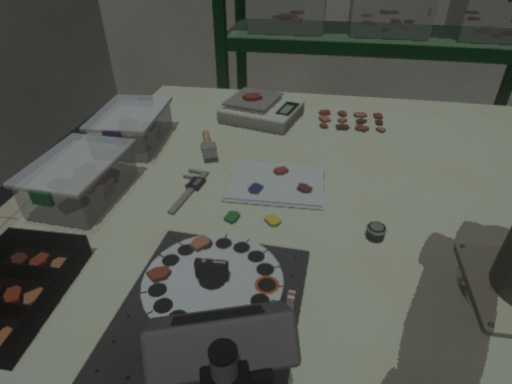

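The top view shows the blue sherd at about (328,201), red at (372,219), dark at (343,252), the knob at (173,201) and the orange-ringed pad at (176,242). Green and yellow look-alikes lie off the board. Next I'll measure these.

Run:
```python
from h import *
f=grab_frame('top'); im=f['color']; hsv=cv2.cvtColor(im,cv2.COLOR_RGB2HSV)
def comp(mask,near):
    n,l,s,c=cv2.connectedComponentsWithStats(mask.astype(np.uint8))
    i=1+np.argmin(np.linalg.norm(c[1:]-near,axis=1)); return l==i,s[i],c[i]
b=(hsv[...,0]>100)&(hsv[...,0]<125)&(hsv[...,1]>110)
m,s,c=comp(b,(328,201)); print('blue',s,c,topl(f,[c],14))
cn=max(cv2.findContours(m.astype(np.uint8),cv2.RETR_EXTERNAL,cv2.CHAIN_APPROX_NONE)[0],key=len).reshape(-1,2)
P=topl(f,cn,14)[:,:2]; print('rect',cv2.minAreaRect(P.astype(np.float32)))
h=cv2.convexHull(P.astype(np.float32)).reshape(-1,2)
for a in range(0,180,10):
    u=np.array([np.cos(np.radians(a)),np.sin(np.radians(a))]); q=h@u; print(a,round(float(np.ptp(q)),1),round(float((q.max()+q.min())/2),1),end=' | ')
print(np.round(P[::2],0).tolist())
# orange ring
o=(hsv[...,0]>5)&(hsv[...,0]<22)&(hsv[...,1]>150)&(np.hypot(*(np.indices(im.shape[:2])[::-1]-np.array([176,242])[:,None,None]))<14)
ys,xs=np.nonzero(o); Q=topl(f,np.c_[xs,ys],52); print('ring n',len(xs),cv2.minEnclosingCircle(Q[:,:2].astype(np.float32)), Q.mean(0))
for (n,p,z) in(('red',(372,219),14),('dark',(343,252),14),('green',(277,190),9),('yellow',(282,229),9),('knobtop',(173,201),94)): print(n,topl(f,[p],z))
# plate disc
pl=(hsv[...,1]<40)&(hsv[...,2]>110)
m,s,c=comp(pl,(173,201)); print(s)
cn=max(cv2.findContours(m.astype(np.uint8),cv2.RETR_EXTERNAL,cv2.CHAIN_APPROX_NONE)[0],key=len).reshape(-1,2)
print('plate',cv2.fitEllipse(topl(f,cn,52)[:,:2].astype(np.float32)))
def crop(n,x0,y0,w,hh,k): cv2.imwrite('pics/'+n+'.png',cv2.resize(im[y0:y0+hh,x0:x0+w,::-1],None,fx=k,fy=k,interpolation=cv2.INTER_CUBIC))
crop('bl',298,176,60,50,12); crop('kn',113,141,120,120,5)
```

```text
blue [320 194  17  13 164] [327.88414634 200.00609756] [[ 543.23549062 -238.35940444   14.        ]]
rect ((543.4273071289062, -238.0769500732422), (37.15082550048828, 26.822725296020508), 74.9759292602539)
0 29.2 543.2 | 10 31.9 493.3 | 20 33.6 428.5 | 30 34.9 350.9 | 40 35.4 262.8 | 50 35.9 167.2 | 60 35.8 66.4 | 70 37.0 -37.6 | 80 37.0 -140.4 | 90 36.5 -239.0 | 100 36.6 -329.5 | 110 36.6 -409.6 | 120 36.3 -477.6 | 130 35.1 -531.2 | 140 33.2 -568.9 | 150 30.4 -589.3 | 160 27.3 -591.8 | 170 27.5 -576.5 | [[558.0, -231.0], [556.0, -226.0], [551.0, -223.0], [549.0, -221.0], [544.0, -223.0], [540.0, -222.0], [535.0, -222.0], [535.0, -226.0], [532.0, -231.0], [532.0, -235.0], [529.0, -240.0], [529.0, -244.0], [529.0, -249.0], [533.0, -251.0], [538.0, -254.0], [542.0, -257.0], [547.0, -255.0], [552.0, -253.0], [552.0, -249.0], [555.0, -244.0], [555.0, -240.0], [558.0, -235.0]]
ring n 116 ((463.96417236328125, 105.33015441894531), 20.139442443847656) [463.68907011 105.31384604  52.        ]
red [[ 493.23205405 -334.55367668   14.        ]]
dark [[ 423.07951491 -260.75398592   14.        ]]
green [[ 574.86553485 -124.10841741    9.        ]]
yellow [[ 483.62991113 -129.08787611    9.        ]]
knobtop [[543.33039121  99.92036477  94.        ]]
[ 120  150  107  102 5071]
plate ((555.5263671875, 109.65986633300781), (204.45535278320312, 215.89031982421875), 7.247206687927246)
```

View pics/bl.png

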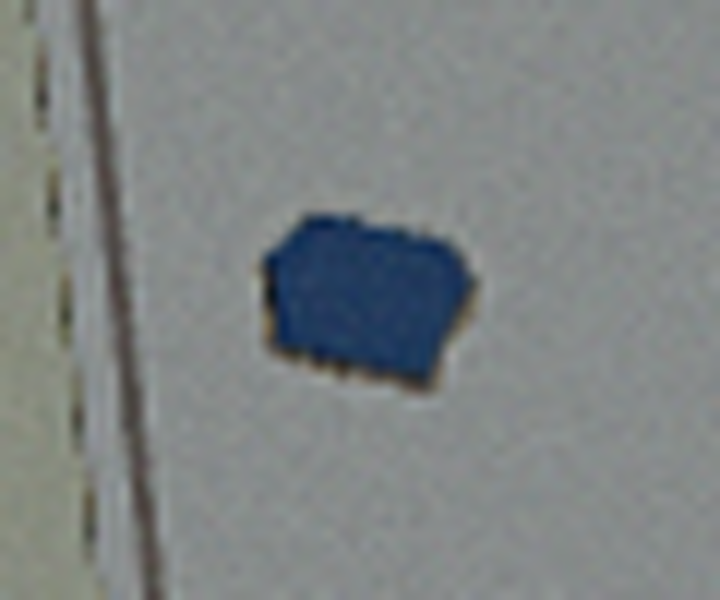

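View pics/kn.png

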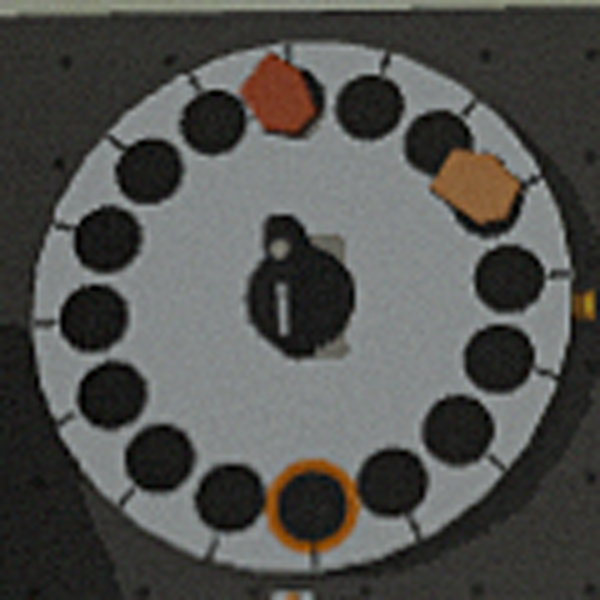

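```bash
cat >> h.py <<'E'
def go(target,ang,pr=True):
    """shift (m) and turn in tool axes to put TCP at target(mm), tool down, tool x at world angle ang deg"""
    from scipy.spatial.transform import Rotation as Ro
    s=get_state(); R=np.array(s['tool_rot']); a=np.radians(ang)
    T=np.array([[np.cos(a),np.sin(a),0],[np.sin(a),-np.cos(a),0],[0,0,-1.]])
    rv=Ro.from_matrix(R.T@T).as_rotvec(); d=R.T@(np.array(target)-s['tool_pos'])/1000
    print('t',round(s['clock'],2),'pos',np.round(s['tool_pos'],1),'xang',round(float(np.degrees(np.arctan2(R[1,0],R[0,0]))),1),'J',np.round(s['joint_positions'],0),'F',np.round(s['wrist_force'],1),'Tq',np.round(s['torque'],2),'open',round(s['opening'],1))
    print('rv',np.round(rv,3),'d',np.round(d,4))
E
python3 - <<'E'
from h import *
f=grab_frame('top'); im=f['color']; g=im.max(2)
yy,xx=np.indices(g.shape)
# dark pads between plate rim and knob
m=((g<60)&(np.hypot(xx-173,yy-201)<49)&(np.hypot(xx-173,yy-201)>25)).astype(np.uint8)
n,l,s,c=cv2.connectedComponentsWithStats(m)
C=np.array([c[i] for i in range(1,n) if 90<s[i][4]<170]); P=topl(f,C,52)[:,:2]
A=np.c_[2*P,np.ones(len(P))]; x=np.linalg.lstsq(A,(P**2).sum(1),rcond=None)[0]
ctr=x[:2]; r=np.sqrt(x[2]+ctr@ctr); print(len(P),'centre',ctr,'r',r, 'res',np.round(np.linalg.norm(P-ctr,axis=1)-r,1))
pad=P[np.argmin(np.linalg.norm(C-[176,242],axis=1))]; v=pad-ctr; print('pad',pad,np.linalg.norm(v),'line ang',np.degrees(np.arctan2(v[1],v[0])))
print(np.round(np.degrees(np.arctan2(*(P-ctr).T[::-1]))%22.5,1))
w=topl(f,np.array([[280,285],[286,335]])/5+[113,141],94); print('white',w, np.degrees(np.arctan2(*(w[1]-w[0])[[1,0]])))
e=topl(f,np.array([[324.7,194],[335.5,196],[320.9,205.2],[333.8,208.1]]),14); 
for k in(0,2): print(np.degrees(np.arctan2(*(e[k]-e[k+1])[[1,0]])))
# knob base disc/bar in side view
h=grab_frame('side'); print(proj(h,[[*ctr,94],[543.3,-238.2,14]]))
cv2.imwrite('pics/skn.png',cv2.resize(h['color'][230:340,130:300,::-1],None,fx=4,fy=4,interpolation=cv2.INTER_CUBIC))
go([500,100,320],20)
E
```

```text
14 centre [554.92768335 108.8016605 ] r 92.08007699183756 res [-0.1 -0.1  0.   0.2 -0.2 -0.   0.2  0.1 -0.1  0.  -0.1  0.  -0.2  0.1]
pad [462.79552258 105.10372504] 92.20634346014111 line ang -177.70153630025825
[2.  2.3 3.4 2.3 2.1 2.2 2.1 2.2 2.2 2.2 2.  2.3 2.2 2.3]
white [[550.27866565 108.27171086  94.        ]
 [528.70997045 105.99198451  94.        ]] -173.96646286238425
75.78752960889535
73.57706367160446
[[210.31132276 259.65163225]
 [254.99712896 185.85311161]]
t 0.25 pos [273.9 561.5 231. ] xang 64.0 J [63. 24. 93. -0. 62. -1.] F [ 0.  -1.   0.3] Tq [ 0.03 -0.02  0.02] open 85.2
rv [0.    0.001 0.768] d [-0.3157  0.4056 -0.0888]
```

View pics/skn.png

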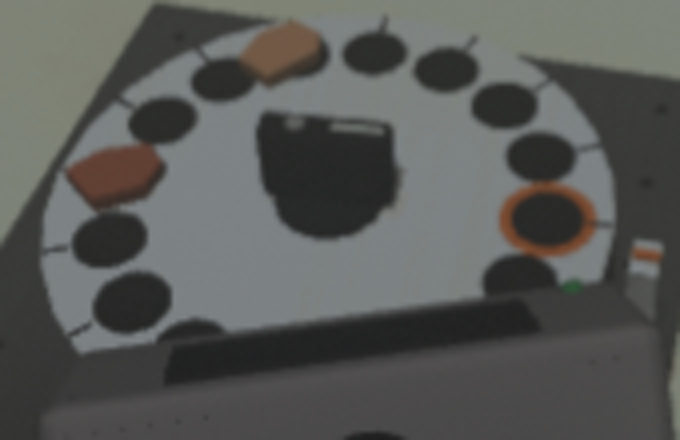

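The plate axis is at (554.9, 108.8). The pad circle radius comes out at 92.1, against 92 expected. The pad is at (462.8, 105.1). The sherd is at (543.3, -238.2) with its long axis at about 75°. I'll rise first to clear the scanner, then travel.

Request:
{"api": "drive_tool", "payload": {"series": [0,0,0,0,0,-0.05,0,0,0,0.1,0,0,-0.089,0,0,0,0.25,-0.03,0.04,-0.089,0,0,0,0.4,-0.06,0.08,-0.089,0,0,0,0.55,-0.09,0.12,-0.089,0], "grip_force": 20}}

```text
clock: 0.75
tool_pos: [342.6, 426.9, 320.6]
tool_rot: [[0.846, 0.533, 0.001], [0.533, -0.846, 0.0], [0.001, -0.0, -1.0]]
wrist_force: [0.6, 0.9, 0.5]
opening: 85.4
```

```bash
python3 -c "
from h import *
go([543.3,-238.2,320],-15)"
```

```text
t 0.75 pos [342.6 426.9 320.6] xang 32.2 J [50. 12. 98. -0. 70. 18.] F [0.6 0.9 0.5] Tq [ 0.03 -0.    0.04] open 85.4
rv [-0.    -0.001  0.824] d [-1.847e-01  6.697e-01  4.000e-04]
```

Request:
{"api": "drive_tool", "payload": {"series": [0,0,0.1,-0.0123,0.0446,0,0,0,0,0.2,-0.025,0.089,0,0,0,0,0.3,-0.037,0.134,0,0,0,0,0.4,-0.049,0.179,0,0,0,0,0.5,-0.062,0.223,0,0]}}

```text
clock: 1.25
tool_pos: [410.0, 205.0, 320.5]
tool_rot: [[0.998, 0.063, 0.001], [0.063, -0.998, 0.0], [0.001, -0.0, -1.0]]
wrist_force: [0.5, -0.1, 0.7]
opening: 85.4
```

```bash
python3 -c "
from h import *
go([543.3,-238.2,320],-15)"
```

```text
t 1.25 pos [410.  205.  320.5] xang 3.6 J [ 25.   4. 108.  -0.  68.  21.] F [ 0.5 -0.1  0.7] Tq [ 0.05 -0.04  0.03] open 85.4
rv [-0.    -0.001  0.325] d [0.105  0.4508 0.0005]
```

Request:
{"api": "drive_tool", "payload": {"series": [0,0,0.07,0.0105,0.045,0,0,0,0,0.14,0.021,0.09,0,0,0,0,0.21,0.0315,0.135,0,0,0,0,0.28,0.042,0.18,0,0,0,0,0.325,0.0525,0.225,0,0]}}

```text
clock: 1.75
tool_pos: [477.4, -16.1, 320.5]
tool_rot: [[0.966, -0.258, 0.001], [-0.258, -0.966, 0.0], [0.0, -0.0, -1.0]]
wrist_force: [1.5, 0.5, 0.5]
opening: 85.1
```

```bash
python3 -c "
from h import *
go([543.3,-238.2,120],-15)"
```

```text
t 1.75 pos [477.4 -16.1 320.5] xang -14.9 J [ -3.   6. 106.   0.  68.  12.] F [1.5 0.5 0.5] Tq [-0.02  0.02  0.03] open 85.1
rv [-0.    -0.     0.001] d [0.1208 0.1977 0.2006]
```

Request:
{"api": "drive_tool", "payload": {"series": [0,0,0,0.024,0.04,0.01,0,0,0,0,0.048,0.079,0.03,0,0,0,0,0.072,0.119,0.055,0,0,0,0,0.097,0.158,0.08,0,0,0,0,0.121,0.198,0.1,0]}}

```text
clock: 2.25
tool_pos: [542.1, -232.6, 221.5]
tool_rot: [[0.967, -0.255, -0.001], [-0.255, -0.967, 0.0], [-0.001, -0.0, -1.0]]
wrist_force: [0.6, -0.2, -0.8]
opening: 85.3
```

```bash
python3 -c "
from h import *
go([543.3,-238.2,40],-15)"
```

```text
t 2.25 pos [ 542.1 -232.6  221.5] xang -14.8 J [-24.  22.  98.   0.  60. -10.] F [ 0.6 -0.2 -0.8] Tq [-0.    0.02 -0.03] open 85.3
rv [-0.     0.001  0.004] d [0.0027 0.0052 0.1815]
```

Request:
{"api": "drive_tool", "payload": {"series": [0,0,0,0,0,0.045,0.3,0,0,0,0,0,0.09,0.4,0,0,0,0,0,0.135,0.4,0,0,0,0,0,0.17,0.4,0,0,0,0,0,0.17,0.4]}}

```text
clock: 2.75
tool_pos: [538.6, -229.4, 48.2]
tool_rot: [[0.967, -0.255, -0.009], [-0.255, -0.967, 0.004], [-0.009, -0.002, -1.0]]
wrist_force: [0.6, -0.3, -0.5]
opening: 51.2
```

```bash
python3 -c "
from h import *
go([543.3,-238.2,7],-15)
f=grab_frame('side'); im=f['color']; cv2.imwrite('pics/g1.png',cv2.resize(im[130:230,190:330,::-1],None,fx=5,fy=5,interpolation=cv2.INTER_CUBIC))
f=grab_frame('top'); im=f['color']; cv2.imwrite('pics/g1t.png',cv2.resize(im[150:260,270:410,::-1],None,fx=5,fy=5,interpolation=cv2.INTER_CUBIC))
go([543.3,-238.2,7],-15)"
```

```text
t 2.75 pos [ 538.6 -229.4   48.2] xang -14.8 J [-24.  36. 103.  -0.  41.  -9.] F [ 0.6 -0.3 -0.5] Tq [0.02 0.07 0.03] open 51.2
rv [-0.002  0.009  0.004] d [0.0072 0.0073 0.0411]
t 2.85 pos [ 542.2 -230.9   53. ] xang -14.8 J [-24.  36. 103.  -0.  41.  -9.] F [0.1 0.4 0.1] Tq [-0.02 -0.07  0.01] open 51.3
rv [-0.     0.001  0.004] d [0.003  0.0067 0.046 ]
```

View pics/g1.png

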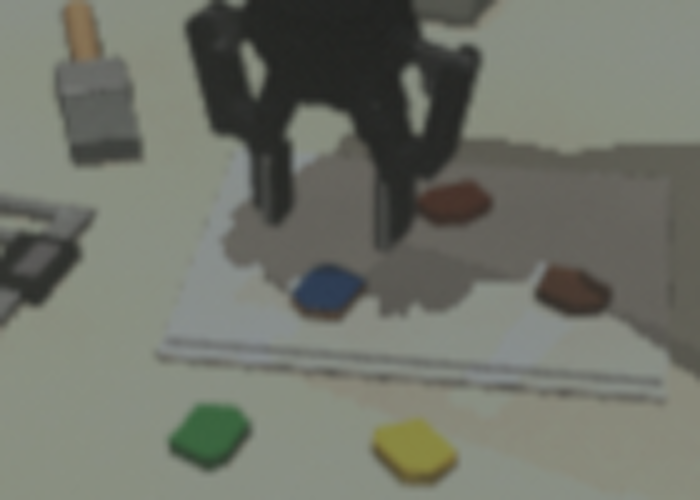

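View pics/g1t.png

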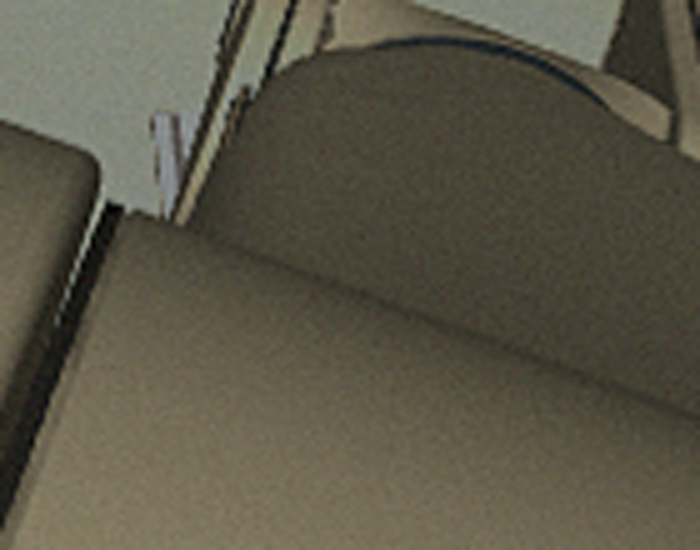

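The arm stopped 7 mm short in y, with the fingers about 45 mm above the board. I'll correct that and step down.

Request:
{"api": "drive_tool", "payload": {"series": [0,0,0.004,0.003,0.0067,0.01,0.4,0,0,0.004,0.003,0.0067,0.025,0.4,0,0,0.004,0.003,0.0067,0.03,0.4,0,0,0.004,0.003,0.0067,0.03,0.4]}}

```text
clock: 3.25
tool_pos: [542.8, -238.0, 22.3]
tool_rot: [[0.966, -0.259, -0.001], [-0.259, -0.966, 0.001], [-0.001, -0.0, -1.0]]
wrist_force: [-0.7, -0.3, 0.5]
opening: 51.5
```

```bash
python3 -c "
from h import *
f=grab_frame('side'); im=f['color']; cv2.imwrite('pics/g2.png',cv2.resize(im[130:230,190:330,::-1],None,fx=5,fy=5,interpolation=cv2.INTER_CUBIC))
go([543.3,-238.2,7],-15)"
```

```text
t 3.3 pos [ 543.1 -238.1   22.7] xang -15.0 J [-25.  39. 103.   0.  38. -10.] F [ 0.5 -0.4  0.4] Tq [-0.02 -0.03  0.02] open 50.8
rv [-0.     0.001 -0.   ] d [0.0003 0.0001 0.0157]
```

View pics/g2.png

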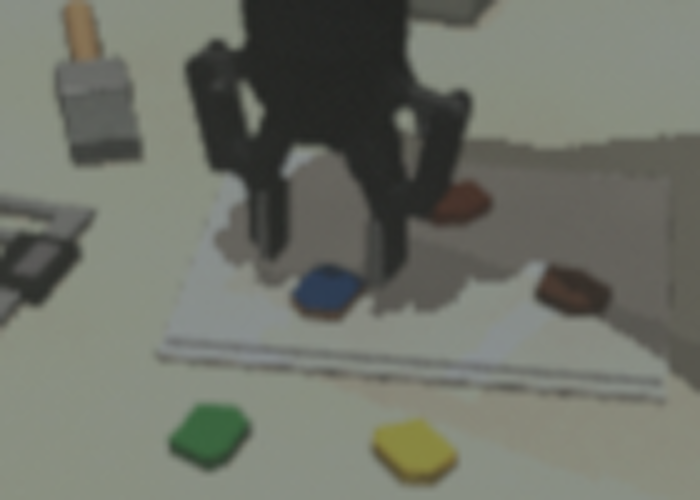

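Request:
{"api": "drive_tool", "payload": {"series": [0,0,0,0,0,0.008,0.4,0,0,0,0,0,0.014,0.4,0,0,0,0,0,0.016,0.4,0,0,0,0,0,0.016,0.4], "grip_force": 20}}

```text
clock: 3.7
tool_pos: [543.0, -238.0, 6.3]
tool_rot: [[0.966, -0.259, -0.001], [-0.259, -0.966, 0.0], [-0.001, -0.0, -1.0]]
wrist_force: [0.0, 0.6, 0.6]
opening: 51.2
```

Request:
{"api": "drive_tool", "payload": {"series": [0,0,0,0,0,0,0.55,0,0,0,0,0,0,0.62,0,0,0,0,0,0,0.7,0,0,0,0,0,0,0.8,0,0,0,0,0,0,0.8]}}

```text
clock: 4.2
tool_pos: [543.6, -238.3, 7.2]
tool_rot: [[0.966, -0.259, 0.001], [-0.259, -0.966, -0.0], [0.001, 0.0, -1.0]]
wrist_force: [0.6, -0.6, 3.8]
opening: 27.3
```

```bash
python3 -c "
from h import *
f=grab_frame('side'); im=f['color']; cv2.imwrite('pics/g3.png',cv2.resize(im[130:230,190:330,::-1],None,fx=5,fy=5,interpolation=cv2.INTER_CUBIC))
go([543.3,-238.2,7],-15)"
```

```text
t 4.25 pos [ 543.6 -238.3    7.2] xang -15.0 J [-25.  40. 103.   0.  37. -10.] F [-0.2  1.   2.8] Tq [ 0.05  0.07 -0.01] open 27.2
rv [ 0.    -0.001 -0.   ] d [-0.0003  0.      0.0002]
```

View pics/g3.png

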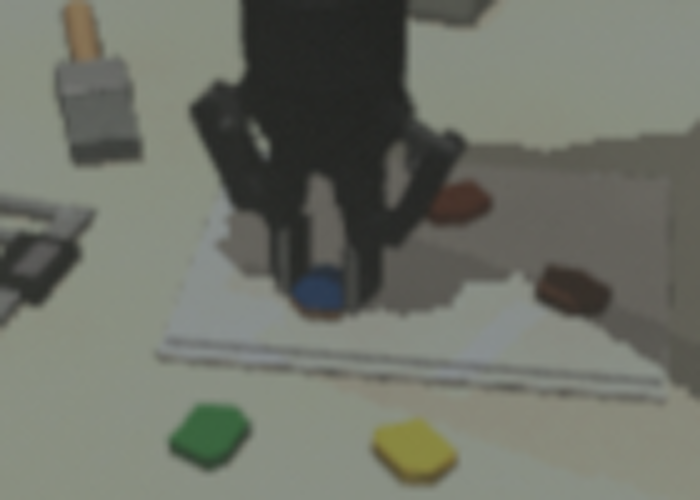

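The grip holds at 27.3 mm opening, matching the 28 mm width. I'll lift gently.

Request:
{"api": "drive_tool", "payload": {"series": [0,0,0,0,0,-0.005,0.8,0,0,0,0,0,-0.02,0.8,0,0,0,0,0,-0.045,0.8,0,0,0,0,0,-0.075,0.8,0,0,0,0,0,-0.1,0.8]}}

```text
clock: 4.75
tool_pos: [543.6, -238.3, 109.2]
tool_rot: [[0.966, -0.259, 0.001], [-0.259, -0.966, -0.0], [0.001, 0.0, -1.0]]
wrist_force: [-0.2, 0.2, -0.1]
opening: 27.5
```

```bash
python3 -c "
from h import *
f=grab_frame('side'); im=f['color']; cv2.imwrite('pics/g4.png',cv2.resize(im[80:230,190:330,::-1],None,fx=4,fy=4,interpolation=cv2.INTER_CUBIC))
go([500,-60,120],40)"
```

```text
t 4.8 pos [ 545.7 -239.3  113.1] xang -15.0 J [-25.  31. 102.  -0.  47. -10.] F [ 1.  -0.5  2.9] Tq [-0.04 -0.05  0.03] open 27.3
rv [ 0.004 -0.006 -0.96 ] d [-0.0906 -0.1613 -0.0077]
```

View pics/g4.png

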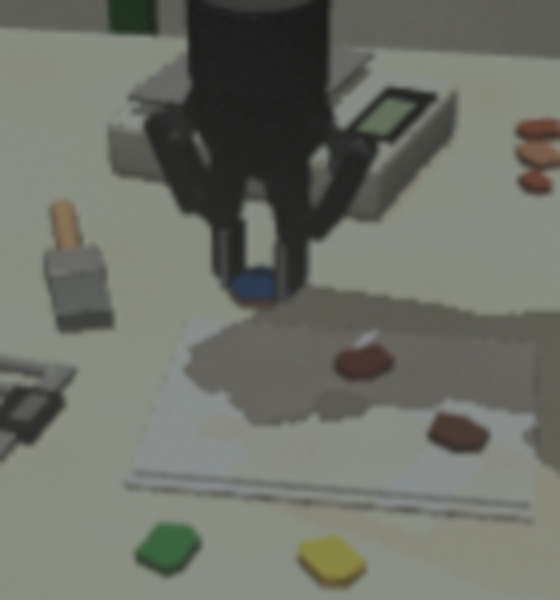

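```bash
python3 -c "
from h import *
go([462.8,105.1,130],92.3)"
```

```text
t 4.8 pos [ 545.7 -239.3  113.1] xang -15.0 J [-25.  31. 102.  -0.  47. -10.] F [ 1.  -0.5  2.9] Tq [-0.04 -0.05  0.03] open 27.3
rv [ 0.007 -0.004 -1.873] d [-0.1692 -0.3111 -0.0184]
```

Request:
{"api": "drive_tool", "payload": {"series": [0,0,-0.07,-0.007,-0.013,-0.004,0.8,0,0,-0.2,-0.02,-0.037,-0.008,0.8,0,0,-0.34,-0.034,-0.063,-0.012,0.8,0,0,-0.48,-0.048,-0.088,-0.016,0.8,0,0,-0.62,-0.062,-0.114,-0.02,0.8]}}

```text
clock: 5.3
tool_pos: [512.7, -111.1, 127.9]
tool_rot: [[0.935, 0.355, 0.001], [0.355, -0.935, -0.0], [0.001, 0.0, -1.0]]
wrist_force: [0.4, -0.1, 0.6]
opening: 27.1
```

```bash
python3 -c "
from h import *
go([462.8,105.1,130],92.3)"
```

```text
t 5.3 pos [ 512.7 -111.1  127.9] xang 20.8 J [-14.  25. 110.   0.  45. -34.] F [ 0.4 -0.1  0.6] Tq [-0.08 -0.02 -0.  ] open 27.1
rv [ 1.000e-03 -0.000e+00 -1.248e+00] d [ 0.0303 -0.2198 -0.0022]
```

Request:
{"api": "drive_tool", "payload": {"series": [0,0,-0.14,0.003,-0.025,-0.001,0.8,0,0,-0.28,0.007,-0.05,-0.002,0.8,0,0,-0.42,0.01,-0.075,-0.002,0.8,0,0,-0.56,0.014,-0.1,-0.002,0.8,0,0,-0.7,0.017,-0.125,-0.002,0.8]}}

```text
clock: 5.8
tool_pos: [485.0, 12.0, 129.7]
tool_rot: [[0.486, 0.874, 0.001], [0.874, -0.486, -0.0], [0.001, 0.001, -1.0]]
wrist_force: [-0.8, -0.4, -0.3]
opening: 27.6
```

```bash
python3 -c "
from h import *
go([462.8,105.1,130],92.3)"
```

```text
t 5.8 pos [485.   12.  129.7] xang 60.9 J [  0.  22. 115.  -0.  43. -61.] F [-0.8 -0.4 -0.3] Tq [ 0.05  0.05 -0.01] open 27.6
rv [ 0.001 -0.    -0.547] d [ 0.0706 -0.0646 -0.0003]
```

Request:
{"api": "drive_tool", "payload": {"series": [0,0,-0.14,0.018,-0.016,0,0.8,0,0,-0.28,0.035,-0.032,0,0.8,0,0,-0.42,0.053,-0.048,0,0.8,0,0,-0.547,0.0706,-0.0646,0,0.8,0,0,-0.547,0.0706,-0.0646,0,0.8]}}

```text
clock: 6.3
tool_pos: [463.0, 106.1, 129.6]
tool_rot: [[-0.039, 0.999, 0.001], [0.999, 0.039, 0.0], [0.0, 0.001, -1.0]]
wrist_force: [0.8, 0.4, -0.3]
opening: 27.5
```

Request:
{"api": "drive_tool", "payload": {"series": [0,0,0,0,0,0.02,0.8,0,0,0,0,0,0.045,0.8,0,0,0,0,0,0.05,0.8]}}

```text
clock: 6.6
tool_pos: [462.2, 103.6, 77.6]
tool_rot: [[-0.032, 0.999, -0.003], [0.999, 0.032, -0.001], [-0.001, -0.003, -1.0]]
wrist_force: [-0.2, -0.7, 0.2]
opening: 27.3
```

```bash
python3 -c "
from h import *
go([462.8,105.1,80],92.3)
f=grab_frame('side'); im=f['color']; cv2.imwrite('pics/g5.png',cv2.resize(im[190:340,130:330,::-1],None,fx=4,fy=4,interpolation=cv2.INTER_CUBIC))
f=grab_frame('top'); im=f['color']; cv2.imwrite('pics/g5t.png',cv2.resize(im[140:290,100:300,::-1],None,fx=4,fy=4,interpolation=cv2.INTER_CUBIC))
go([462.8,105.1,54.7],92.3)"
```

```text
t 6.6 pos [462.2 103.6  77.6] xang 91.9 J [ 11.  27. 117.  -0.  36. -81.] F [-0.2 -0.7  0.2] Tq [0.01 0.   0.02] open 27.3
rv [-0.003  0.001 -0.008] d [ 0.0015  0.0006 -0.0024]
t 6.7 pos [463.  103.7  78.6] xang 91.9 J [ 11.  26. 117.  -0.  36. -81.] F [ 0.1 -1.  -0.3] Tq [ 0.    0.   -0.02] open 27.3
rv [-0.002  0.    -0.007] d [ 0.0014 -0.0001  0.0239]
```

View pics/g5.png

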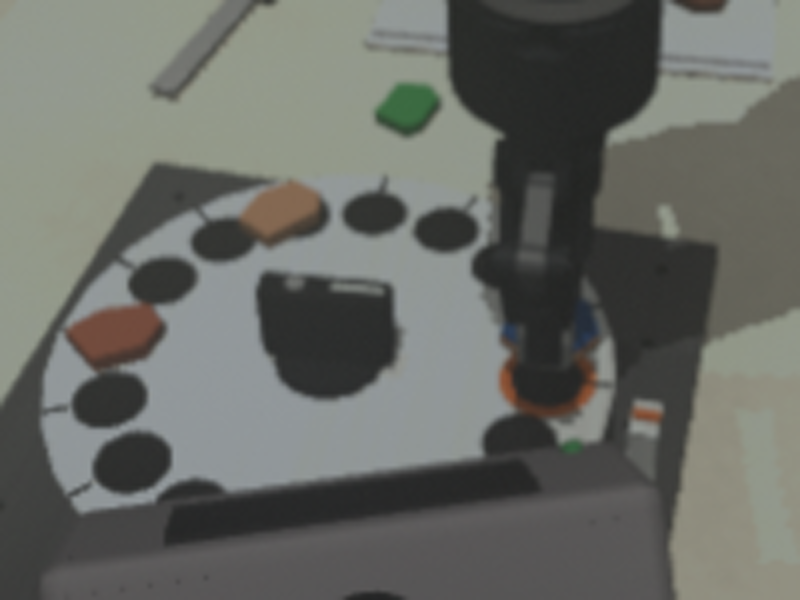

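View pics/g5t.png

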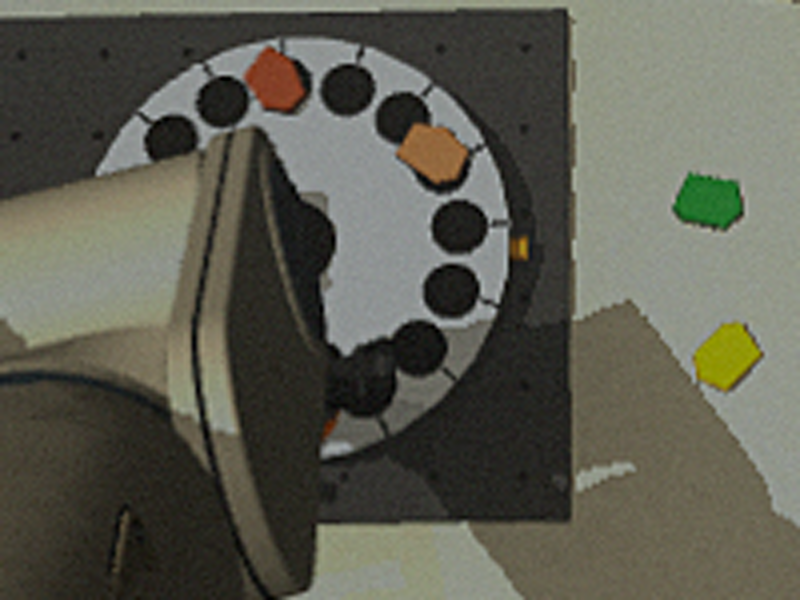

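Request:
{"api": "drive_tool", "payload": {"series": [0,0,-0.007,0.0014,0,0.008,0.8,0,0,-0.007,0.0014,0,0.015,0.8,0,0,-0.007,0.0014,0,0.019,0.8,0,0,-0.007,0.0014,0,0.021,0.8,0,0,-0.007,0.0014,0,0.021,0.8]}}

```text
clock: 7.2
tool_pos: [463.3, 105.6, 57.7]
tool_rot: [[-0.041, 0.999, -0.0], [0.999, 0.041, -0.0], [-0.0, -0.0, -1.0]]
wrist_force: [-0.6, 0.2, -0.6]
opening: 27.4
```

```bash
python3 -c "
from h import *
go([462.8,105.1,54.7],92.3)"
```

```text
t 7.2 pos [463.3 105.6  57.7] xang 92.4 J [ 11.  29. 118.  -0.  34. -81.] F [-0.6  0.2 -0.6] Tq [ 0.02  0.   -0.04] open 27.4
rv [-0.     0.     0.001] d [-0.0005 -0.0005  0.003 ]
```

Request:
{"api": "drive_tool", "payload": {"series": [0,0,0,0,0,0.001,0.8,0,0,0,0,0,0.002,0.8,0,0,0,0,0,0.003,0.8,0,0,0,0,0,0.003,0.8]}}

```text
clock: 7.6
tool_pos: [463.3, 105.6, 54.8]
tool_rot: [[-0.041, 0.999, -0.0], [0.999, 0.041, -0.0], [-0.0, -0.0, -1.0]]
wrist_force: [-0.1, -0.1, -0.2]
opening: 27.2
```

Not touching yet; I'll lower another 0.8 mm, feeling for contact.

Request:
{"api": "drive_tool", "payload": {"series": [0,0,0,0,0,0.0005,0.8,0,0,0,0,0,0.0008,0.8,0,0,0,0,0,0.0008,0.8]}}

```text
clock: 7.9
tool_pos: [463.4, 105.6, 54.2]
tool_rot: [[-0.041, 0.999, 0.0], [0.999, 0.041, -0.0], [-0.0, 0.0, -1.0]]
wrist_force: [-0.3, 0.5, 1.8]
opening: 27.2
```

Light contact (1.8 N). Releasing.

Request:
{"api": "drive_tool", "payload": {"series": [0,0,0,0,0,0,0.66,0,0,0,0,0,0,0.62,0,0,0,0,0,0,0.56,0,0,0,0,0,0,0.48,0,0,0,0,0,0,0.4]}}

```text
clock: 8.4
tool_pos: [463.4, 105.6, 54.0]
tool_rot: [[-0.041, 0.999, -0.0], [0.999, 0.041, -0.0], [-0.0, -0.0, -1.0]]
wrist_force: [1.1, -0.2, -0.2]
opening: 51.4
```

Request:
{"api": "drive_tool", "payload": {"series": [0,0,0,0,0,0,0.4,0,0,0,0,0,-0.01,0.4,0,0,0,0,0,-0.04,0.4,0,0,0,0,0,-0.08,0.4,0,0,0,0,0,-0.09,0.4]}}

```text
clock: 8.9
tool_pos: [465.5, 106.1, 148.0]
tool_rot: [[-0.041, 0.999, 0.006], [0.999, 0.041, 0.001], [0.001, 0.006, -1.0]]
wrist_force: [0.9, -1.3, 0.1]
opening: 51.2
```

```bash
python3 -c "
from h import *
f=grab_frame('side'); im=f['color']; cv2.imwrite('pics/g6.png',cv2.resize(im[190:340,130:330,::-1],None,fx=4,fy=4,interpolation=cv2.INTER_CUBIC))
go([554.9,108.8,145],92.3)
hsv=cv2.cvtColor(im,cv2.COLOR_RGB2HSV)
m=(hsv[...,0]>100)&(hsv[...,0]<125)&(hsv[...,1]>110)
m[:, :180]=0;ys,xs=np.nonzero(m); print(len(xs)); P=topl(f,np.c_[xs,ys],61); print(P.mean(0),P.min(0),P.max(0))
print(proj(f,[[462.8,105.1,61]]), xs.mean(),ys.mean())
"
```

```text
t 8.95 pos [465.6 106.1 147.9] xang 92.4 J [ 11.  19. 115.  -0.  45. -81.] F [0.1 0.1 0.7] Tq [ 0.03 -0.03  0.04] open 51.0
rv [ 0.006 -0.001  0.001] d [-0.001   0.0894  0.0035]
62
[462.22294458 115.07575279  61.        ] [445.78046438  99.88129673  61.        ] [479.01596842 121.60393779  61.        ]
[[266.37428474 279.29794952]] 265.80645161290323 283.83870967741933
```

View pics/g6.png

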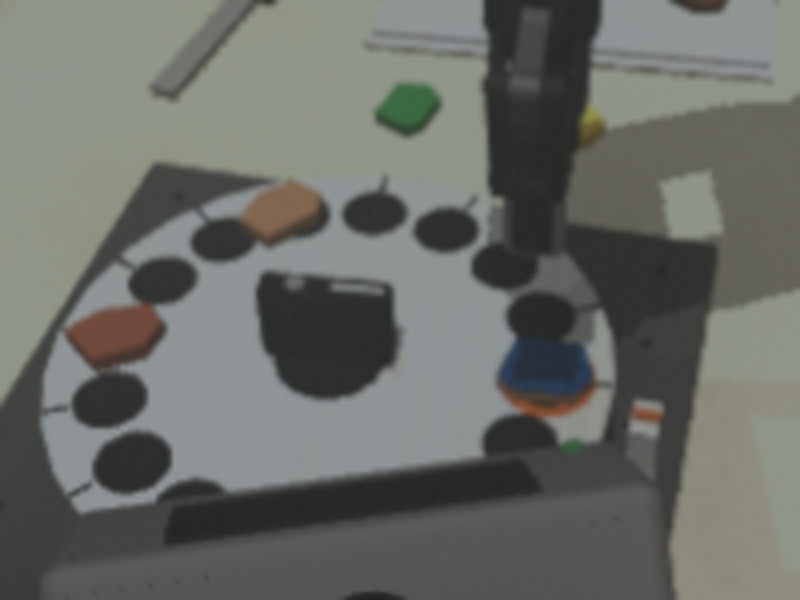

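```bash
python3 -c "
from h import *
f=grab_frame('side'); im=f['color'].astype(int)
m=((im[...,2]-im[...,0])>15); m[:,:240]=0;m[:,290:]=0;m[:265]=0;m[300:]=0
ys,xs=np.nonzero(m); print(len(xs)); cn=max(cv2.findContours(m.astype(np.uint8),cv2.RETR_EXTERNAL,cv2.CHAIN_APPROX_NONE)[0],key=len).reshape(-1,2)
P=topl(f,cn,61); print(cv2.minAreaRect(P[:,:2].astype(np.float32)),len(cn),topl(f,[[xs.mean(),ys.mean()]],61))
# offset check of side cam: pad ring
h=cv2.cvtColor(f['color'],cv2.COLOR_RGB2HSV)
print(proj(f,[[462.8,105.1,52]]))
go([554.9,108.8,145],92.3)
"
```

```text
252
((463.0001220703125, 109.56344604492188), (37.427249908447266, 27.04248046875), 2.0299692153930664) 55 [[462.89704989 109.78114613  61.        ]]
[[266.30961503 283.0567929 ]]
t 9.0 pos [464.7 105.9 146.1] xang 92.4 J [ 11.  19. 116.  -0.  45. -81.] F [-0.1  0.2  0.2] Tq [ 0.04 -0.03  0.03] open 51.0
rv [ 0.005 -0.001  0.001] d [-0.0008  0.0902  0.0015]
```

The sherd lies flat and centred on the pad. The side view gives a 4.5 mm offset in y, but the bare ring showed the same ~3 mm camera bias, so the true offset is 1–2 mm. Next, the knob.

Request:
{"api": "drive_tool", "payload": {"series": [0,0,0,0,0.03,0,0.4,0,0,0,-0.001,0.06,0,0.4,0,0,0,-0.001,0.09,0,0.4,0,0,0,-0.001,0.09,0,0.4,0,0,0,-0.001,0.09,0,0.4]}}

```text
clock: 9.5
tool_pos: [552.3, 108.1, 142.4]
tool_rot: [[-0.041, 0.999, -0.003], [0.999, 0.041, -0.001], [-0.0, -0.003, -1.0]]
wrist_force: [-1.2, 0.6, -0.3]
opening: 50.7
```

```bash
python3 -c "
from h import *
go([554.9,108.8,61.5],92.3)
f=grab_frame('side'); im=f['color']; cv2.imwrite('pics/g7.png',cv2.resize(im[190:340,130:330,::-1],None,fx=4,fy=4,interpolation=cv2.INTER_CUBIC))
go([554.9,108.8,61.5],92.3)
"
```

```text
t 9.5 pos [552.3 108.1 142.4] xang 92.3 J [ 10.  26. 105.   0.  49. -82.] F [-1.2  0.6 -0.3] Tq [0.05 0.   0.02] open 50.7
rv [-0.003  0.     0.001] d [0.0006 0.0028 0.0809]
t 9.55 pos [551.7 108.1 142.5] xang 92.4 J [ 10.  26. 105.   0.  49. -82.] F [ 0.4 -0.6 -0.7] Tq [-0.02  0.04  0.  ] open 51.5
rv [-0.003  0.     0.001] d [0.0006 0.0035 0.081 ]
```

View pics/g7.png

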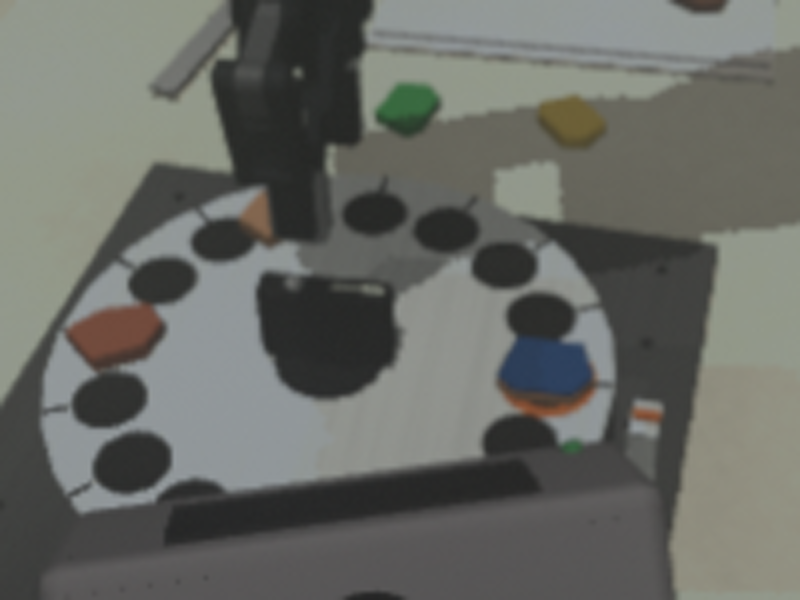

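Request:
{"api": "drive_tool", "payload": {"series": [0,0,0,0.0005,0.002,0.01,0.4,0,0,0,0.0005,0.002,0.025,0.4,0,0,0,0.0005,0.002,0.03,0.4,0,0,0,0.0005,0.002,0.03,0.4]}}

```text
clock: 9.95
tool_pos: [553.9, 108.8, 112.4]
tool_rot: [[-0.041, 0.999, -0.003], [0.999, 0.041, -0.001], [-0.0, -0.003, -1.0]]
wrist_force: [-0.7, -0.1, 0.1]
opening: 50.7
```

```bash
python3 -c "
from h import *
f=grab_frame('side'); im=f['color']; cv2.imwrite('pics/g8.png',cv2.resize(im[190:340,130:330,::-1],None,fx=4,fy=4,interpolation=cv2.INTER_CUBIC))
go([554.9,108.8,61.5],92.3)
"
```

```text
t 10.0 pos [554.6 108.9 113.2] xang 92.4 J [ 10.  29. 105.  -0.  46. -82.] F [-0.1  0.1  0.4] Tq [ 0.01 -0.   -0.  ] open 50.9
rv [-0.002  0.     0.001] d [-0.0001  0.0004  0.0517]
```

View pics/g8.png

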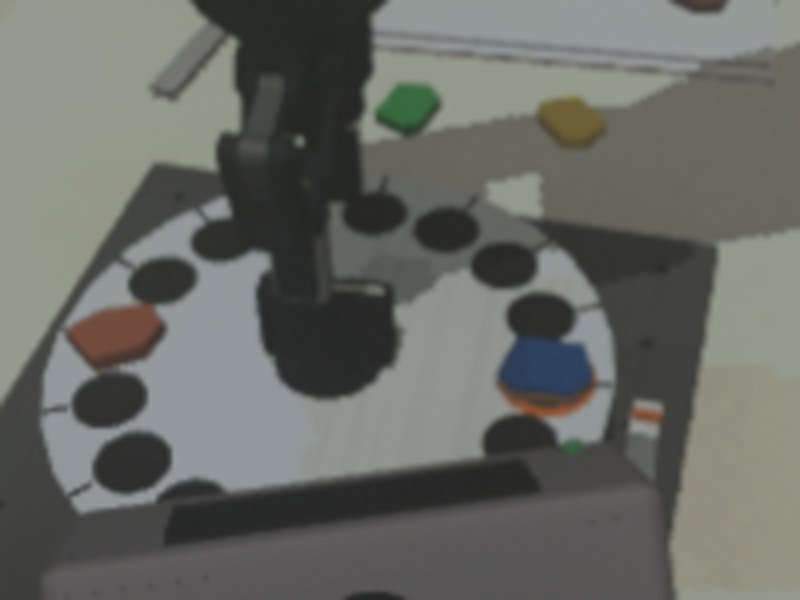

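Request:
{"api": "drive_tool", "payload": {"series": [0,0,0,0,0,0.02,0.4,0,0,0,0,0,0.04,0.4,0,0,0,0,0,0.0505,0.4,0,0,0,0,0,0.0505,0.4,0,0,0,0,0,0.0505,0.6]}}

```text
clock: 10.5
tool_pos: [555.6, 109.0, 64.0]
tool_rot: [[-0.041, 0.999, 0.0], [0.999, 0.041, 0.0], [0.0, 0.0, -1.0]]
wrist_force: [0.3, 0.2, 1.1]
opening: 37.9
```

Request:
{"api": "drive_tool", "payload": {"series": [0,0,0,0,0,0,0.75,0,0,0,0,0,0,0.85,0,0,0,0,0,0,0.95,0,0,0,0,0,0,1,0,0,0,0,0,0,1], "grip_force": 50}}

```text
clock: 11.0
tool_pos: [556.0, 109.5, 64.6]
tool_rot: [[-0.041, 0.999, 0.002], [0.999, 0.041, 0.001], [0.001, 0.002, -1.0]]
wrist_force: [-1.2, 2.9, 6.7]
opening: 13.0
```

```bash
python3 -c "
from h import *
go([554.9,108.8,61.5],92.3)
f=grab_frame('side'); im=f['color']; cv2.imwrite('pics/g9.png',cv2.resize(im[190:340,130:330,::-1],None,fx=4,fy=4,interpolation=cv2.INTER_CUBIC))
"
```

```text
t 11.0 pos [556.  109.5  64.6] xang 92.4 J [ 10.  33. 106.   0.  41. -82.] F [-1.2  2.9  6.7] Tq [ 0.51  0.2  -0.05] open 13.0
rv [ 0.002 -0.001  0.001] d [-0.0006 -0.0011  0.0031]
```

View pics/g9.png

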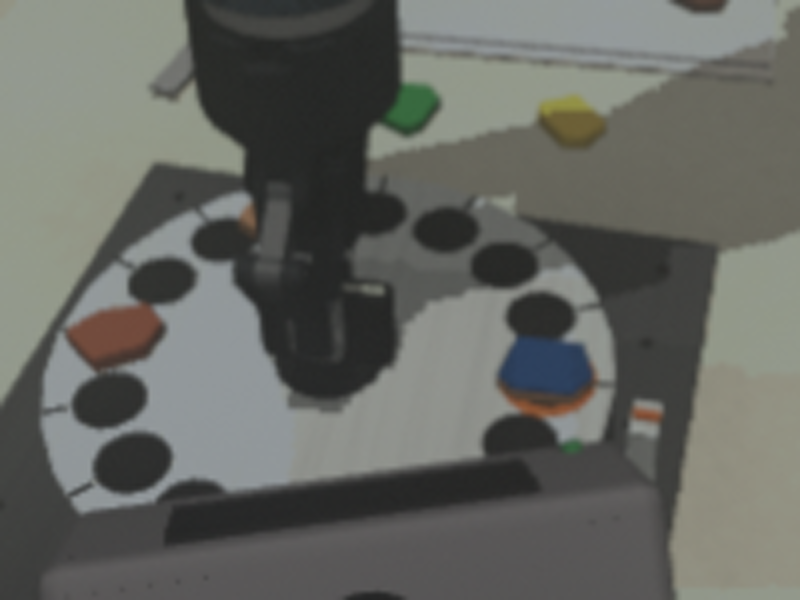

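The knob is held (13 mm opening, bar 14 mm). I'll turn clockwise slowly and watch the torque.

Request:
{"api": "drive_tool", "payload": {"series": [0,0,0.04,0,0,0,1,0,0,0.08,0,0,0,1,0,0,0.12,0,0,0,1,0,0,0.12,0,0,0,1]}}

```text
clock: 11.45
tool_pos: [556.0, 109.3, 64.6]
tool_rot: [[0.079, 0.997, 0.002], [0.997, -0.079, 0.0], [0.0, 0.002, -1.0]]
wrist_force: [-1.5, 3.4, 6.2]
opening: 13.1
```

```bash
python3 -c "
from h import *
go([556,109.5,64.6],92.3)"
```

```text
t 11.45 pos [556.  109.3  64.6] xang 85.5 J [ 10.  33. 106.   0.  41. -76.] F [-1.5  3.4  6.2] Tq [0.3  0.16 0.02] open 13.1
rv [ 0.002 -0.    -0.119] d [ 0.0002 -0.      0.    ]
```

Request:
{"api": "drive_tool", "payload": {"series": [0,0,0.03,0,0,0,1,0,0,0.06,0,0,0,1,0,0,0.09,0,0,0,1,0,0,0.09,0,0,0,1]}}

```text
clock: 11.85
tool_pos: [556.0, 109.2, 64.6]
tool_rot: [[0.169, 0.986, 0.002], [0.986, -0.169, 0.0], [0.001, 0.002, -1.0]]
wrist_force: [-1.6, 1.3, 5.2]
opening: 13.2
```

```bash
python3 -c "
from h import *
go([556,109.5,64.6],92.3)"
```

```text
t 11.85 pos [556.  109.2  64.6] xang 80.3 J [ 10.  33. 106.   0.  41. -70.] F [-1.6  1.3  5.2] Tq [0.16 0.25 0.06] open 13.2
rv [ 0.002 -0.    -0.21 ] d [ 0.0003 -0.0001  0.    ]
```

Request:
{"api": "drive_tool", "payload": {"series": [0,0,0.03,0,0,0,1,0,0,0.06,0,0,0,1,0,0,0.09,0,0,0,1,0,0,0.09,0,0,0,1]}}

```text
clock: 12.25
tool_pos: [556.0, 109.1, 64.6]
tool_rot: [[0.257, 0.966, 0.002], [0.966, -0.257, 0.0], [0.001, 0.001, -1.0]]
wrist_force: [-0.9, 1.4, 7.5]
opening: 13.1
```

```bash
python3 -c "
from h import *
go([556,109.5,64.6],92.3)
f=grab_frame('side'); im=f['color']; cv2.imwrite('pics/r1.png',cv2.resize(im[190:340,130:330,::-1],None,fx=4,fy=4,interpolation=cv2.INTER_CUBIC))
"
```

```text
t 12.25 pos [556.  109.1  64.6] xang 75.1 J [ 10.  33. 106.  -0.  41. -65.] F [-0.9  1.4  7.5] Tq [ 0.13  0.19 -0.03] open 13.1
rv [ 0.002 -0.    -0.3  ] d [ 0.0004 -0.0001  0.    ]
```

View pics/r1.png

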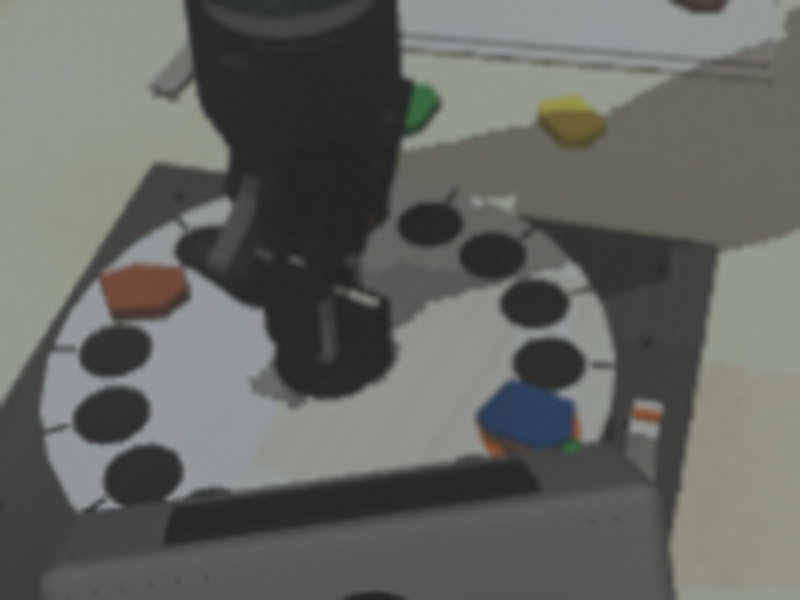

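Request:
{"api": "drive_tool", "payload": {"series": [0,0,0.03,0,0,0,1,0,0,0.05,0,0,0,1,0,0,0.05,0,0,0,1]}}

```text
clock: 12.6
tool_pos: [555.9, 109.0, 64.6]
tool_rot: [[0.304, 0.953, 0.001], [0.953, -0.304, 0.0], [0.001, 0.001, -1.0]]
wrist_force: [-1.6, 0.9, 5.5]
opening: 13.3
```

```bash
python3 -c "
from h import *
for k in range(4): go([556,109.5,64.6],92.4); grab_frame('side')" | grep -v rv
```

```text
t 12.6 pos [555.9 109.   64.6] xang 72.3 J [ 10.  33. 106.  -0.  41. -62.] F [-1.6  0.9  5.5] Tq [ 0.03  0.27 -0.1 ] open 13.3
t 12.65 pos [555.9 109.   64.6] xang 72.3 J [ 10.  33. 106.  -0.  41. -62.] F [-1.6  1.3  4.8] Tq [ 0.08  0.15 -0.05] open 13.2
t 12.7 pos [555.9 109.   64.6] xang 72.3 J [ 10.  33. 106.  -0.  41. -62.] F [-2.4  1.2  6.8] Tq [ 0.03  0.14 -0.11] open 13.4
t 12.75 pos [556.  109.   64.6] xang 72.3 J [ 10.  33. 106.  -0.  41. -62.] F [-1.4  1.2  9.4] Tq [ 0.05  0.23 -0.1 ] open 13.1
```

Request:
{"api": "drive_tool", "payload": {"series": [0,0,0.03,0,0,0,1,0,0,0.05,0,0,0,1,0,0,0.05,0,0,0,1]}}

```text
clock: 13.1
tool_pos: [555.9, 109.0, 64.6]
tool_rot: [[0.352, 0.936, 0.001], [0.936, -0.352, 0.0], [0.001, 0.001, -1.0]]
wrist_force: [-1.5, 0.3, 6.9]
opening: 12.9
```

```bash
python3 -c "
from h import *
for k in range(4): go([556,109.5,64.6],92.4); grab_frame('side')" | grep -v rv
```

```text
t 13.1 pos [555.9 109.   64.6] xang 69.4 J [ 10.  33. 106.  -0.  41. -60.] F [-1.5  0.3  6.9] Tq [-0.04  0.35 -0.1 ] open 12.9
t 13.15 pos [555.9 109.   64.6] xang 69.4 J [ 10.  33. 106.  -0.  41. -60.] F [-1.4  0.6  6.3] Tq [-0.04  0.18 -0.14] open 13.3
t 13.2 pos [555.9 108.9  64.6] xang 69.4 J [ 10.  33. 106.  -0.  41. -60.] F [-0.8  1.4  8.9] Tq [-0.01  0.17 -0.12] open 13.3
t 13.25 pos [556.  108.9  64.6] xang 69.4 J [ 10.  33. 106.  -0.  41. -60.] F [-1.7  1.9  7. ] Tq [-0.01  0.24 -0.11] open 13.5
```

Request:
{"api": "drive_tool", "payload": {"series": [0,0,0.03,0,0,0,1,0,0,0.06,0,0,0,1,0,0,0.06,0,0,0,1]}}

```text
clock: 13.6
tool_pos: [555.9, 108.9, 64.6]
tool_rot: [[0.408, 0.913, 0.001], [0.913, -0.408, 0.0], [0.001, 0.001, -1.0]]
wrist_force: [-2.2, -0.5, 7.3]
opening: 13.0
```

```bash
python3 -c "
from h import *
for k in range(4): go([556,109.5,64.6],92.4); grab_frame('side')" | grep -v rv
```

```text
t 13.6 pos [555.9 108.9  64.6] xang 65.9 J [ 10.  33. 106.  -0.  41. -56.] F [-2.2 -0.5  7.3] Tq [-0.11  0.26 -0.18] open 13.0
t 13.65 pos [555.9 108.9  64.6] xang 66.0 J [ 10.  33. 106.  -0.  41. -56.] F [-0.9  0.5  7.3] Tq [-0.05  0.27 -0.2 ] open 13.4
t 13.7 pos [555.9 108.9  64.6] xang 66.0 J [ 10.  33. 106.  -0.  41. -56.] F [-1.8  0.5  7.2] Tq [-0.15  0.24 -0.22] open 13.2
t 13.75 pos [555.9 108.9  64.6] xang 66.0 J [ 10.  33. 106.  -0.  41. -56.] F [-0.5 -0.2  6.7] Tq [-0.12  0.3  -0.13] open 13.2
```

Request:
{"api": "drive_tool", "payload": {"series": [0,0,0.03,0,0,0,1,0,0,0.06,0,0,0,1,0,0,0.06,0,0,0,1]}}

```text
clock: 14.1
tool_pos: [555.9, 108.8, 64.6]
tool_rot: [[0.461, 0.887, 0.001], [0.887, -0.461, -0.0], [0.0, 0.001, -1.0]]
wrist_force: [-1.4, -0.0, 6.4]
opening: 13.5
```

```bash
python3 -c "
from h import *
for k in range(4): go([556,109.5,64.6],92.4); grab_frame('side')" | grep -v rv
```

```text
t 14.1 pos [555.9 108.8  64.6] xang 62.6 J [ 10.  33. 106.  -0.  41. -53.] F [-1.4 -0.   6.4] Tq [-0.13  0.29  0.1 ] open 13.5
t 14.15 pos [555.9 108.8  64.6] xang 62.6 J [ 10.  33. 106.  -0.  41. -53.] F [-1.4 -0.1  8.6] Tq [-0.12  0.2   0.08] open 13.1
t 14.2 pos [555.9 108.8  64.6] xang 62.6 J [ 10.  33. 106.  -0.  41. -53.] F [-2.7  0.4  7.4] Tq [-0.17  0.35  0.07] open 13.5
t 14.25 pos [555.8 108.8  64.6] xang 62.6 J [ 10.  33. 106.  -0.  41. -53.] F [-1.8 -0.5  6.9] Tq [-0.14  0.3   0.09] open 13.1
```

Run:
```python
from h import *
f=grab_frame('top'); im=cv2.imread('pics/top0.png')
cv2.imwrite('pics/sc.png',cv2.resize(im[170:290,0:120],None,fx=5,fy=5,interpolation=cv2.INTER_CUBIC))
print(proj(f,[[454,352,240]]))
cv2.imwrite('pics/r2.png',cv2.resize(f['color'][130:290,90:290,::-1],None,fx=4,fy=4,interpolation=cv2.INTER_CUBIC))
```

```text
[[ 14.21702992 241.21665809]]
```

View pics/sc.png

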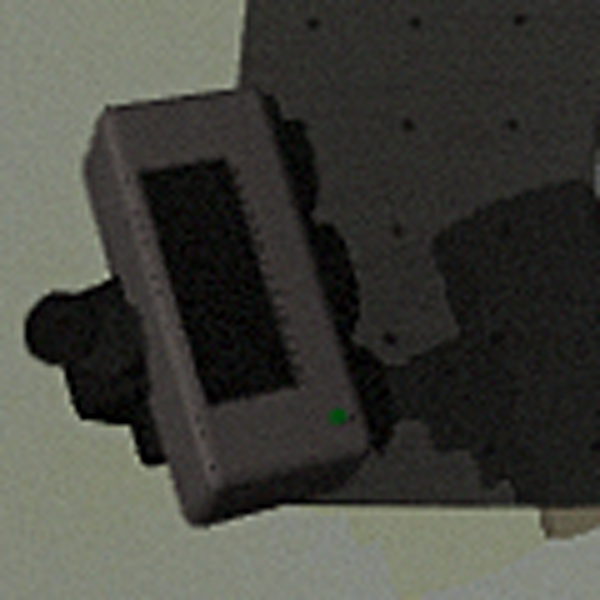

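View pics/r2.png

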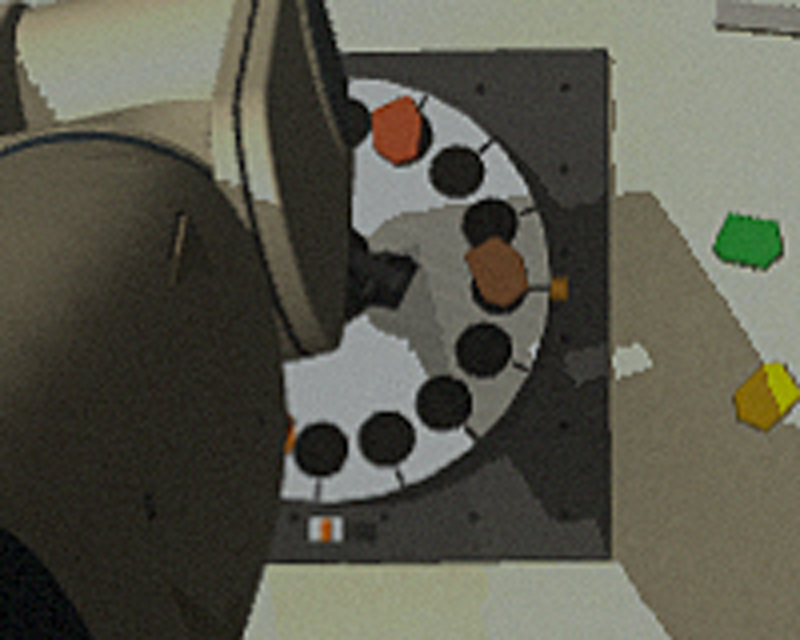

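Run:
```python
from h import *
f=grab_frame('top'); c=np.array([554.9,108.8])
def ang(px,z):
    p=topl(f,[px],z)[0,:2]-c; return np.round([np.degrees(np.arctan2(p[1],p[0])),np.hypot(*p)],1)
for n,q in (('tab',(325,530)),('brass',(558,288))):
    for z in(15,30,50): print(n,z,ang(np.array(q)/4+[90,130],z))
for q in((457,170),(490,222),(484,350),(443,403),(387,438),(321,449)): a=ang(np.array(q)/4+[90,130],52); print('pad',a,a[0]%22.5)
# tick
print('tick',ang(np.array((537,288))/4+[90,130],52),ang(np.array((318,488))/4+[90,130],52))
# scanner head front face direction: top edges at z=240, px from crop/5+(0,170)
for a,b in (((112,110),(210,488)),((255,92),(365,450)),((140,175),(210,405)),((233,160),(297,385))):
    w=topl(f,np.array([a,b])/5.+[0,170],240); d=w[1]-w[0]; print(np.round(w[:,:2]),'edge ang',np.degrees(np.arctan2(d[1],d[0])),np.hypot(*d[:2]))
w=topl(f,np.array([(112,110),(210,488),(255,92),(365,450)])/5.+[0,170],240).mean(0)[:2]-c; print('head dir',np.degrees(np.arctan2(w[1],w[0])),np.hypot(*w))
```

```text
tab 15 [174.6 133.2]
tab 30 [175.9 134.2]
tab 50 [177.7 135.7]
brass 15 [-91.5 122.6]
brass 30 [-93.  123.6]
brass 50 [-95. 125.]
pad [-50.3  92.7] 17.200000000000003
pad [-72.4  93.1] 17.599999999999994
pad [-117.6   93.7] 17.400000000000006
pad [-139.9   93. ] 17.599999999999994
pad [-161.8   93.1] 18.19999999999999
pad [175.9  92.6] 18.400000000000006
tick [-95.4 113.7] [175.7 113.5]
[[542. 343.]
 [406. 299.]] edge ang -162.09726541674218 142.6007367484944
[[545. 290.]
 [416. 245.]] edge ang -160.6311407433032 136.4631032045152
[[517. 331.]
 [435. 300.]] edge ang -159.88415032129836 88.18895588891397
[[521. 297.]
 [440. 270.]] edge ang -161.49012241593684 85.30451346242829
head dir 112.68462575961892 200.9969752193521
```

The ticks line up with the brass plunger. The scanner face points along about 109–112°, so the third stop should come after about 1.28 rad of turning in all. That puts the present angle at or just past the first stop. I'll keep turning and check for the torque flip one and two pitches on.

Request:
{"api": "drive_tool", "payload": {"series": [0,0,0.04,0,0,0,1,0,0,0.08,0,0,0,1,0,0,0.1,0,0,0,1,0,0,0.1,0,0,0,1]}}

```text
clock: 14.8
tool_pos: [555.8, 108.7, 64.6]
tool_rot: [[0.547, 0.837, 0.001], [0.837, -0.547, -0.0], [0.0, 0.001, -1.0]]
wrist_force: [-1.0, -1.8, 8.5]
opening: 13.3
```

```bash
cat > t.py <<'E'
from h import *
T=[];J=[]
for k in range(3):
    s=get_state();T.append(s['torque']);J.append(s['joint_torque'][5]);grab_frame('side')
R=s['tool_rot'];a=np.degrees(np.arctan2(R[1,0],R[0,0]))
print(s['clock'],'xang',round(a,2),'turned',round(np.radians(92.4-a),3),'Tq',np.round(np.mean(T,0),3),'J6',np.round(np.mean(J),3),np.round(s['tool_pos'],1),round(s['opening'],1))
E
python3 t.py
```

```text
14.9 xang 56.85 turned 0.62 Tq [-0.197  0.272  0.014] J6 0.107 [555.8 108.7  64.6] 13.6
```

Request:
{"api": "drive_tool", "payload": {"series": [0,0,0.04,0,0,0,1,0,0,0.08,0,0,0,1,0,0,0.1,0,0,0,1,0,0,0.1,0,0,0,1]}}

```text
clock: 15.35
tool_pos: [555.7, 108.6, 64.6]
tool_rot: [[0.628, 0.778, 0.001], [0.778, -0.628, -0.0], [0.0, 0.001, -1.0]]
wrist_force: [-1.9, -1.2, 10.4]
opening: 13.6
```

```bash
python3 t.py
```

```text
15.45 xang 51.11 turned 0.721 Tq [-0.348  0.356 -0.068] J6 0.026 [555.7 108.6  64.6] 13.6
```

Request:
{"api": "drive_tool", "payload": {"series": [0,0,0.04,0,0,0,1,0,0,0.08,0,0,0,1,0,0,0.1,0,0,0,1,0,0,0.1,0,0,0,1]}}

```text
clock: 15.9
tool_pos: [555.6, 108.5, 64.6]
tool_rot: [[0.703, 0.711, 0.001], [0.711, -0.703, -0.0], [0.0, 0.001, -1.0]]
wrist_force: [-2.8, -2.6, 8.0]
opening: 13.4
```

```bash
python3 t.py
```

```text
16.0 xang 45.37 turned 0.821 Tq [-0.442  0.418 -0.118] J6 -0.053 [555.6 108.5  64.6] 13.0
```

Request:
{"api": "drive_tool", "payload": {"series": [0,0,0.04,0,0,0,1,0,0,0.06,0,0,0,1,0,0,0.06,0,0,0,1]}}

```text
clock: 16.35
tool_pos: [555.5, 108.4, 64.6]
tool_rot: [[0.744, 0.668, 0.001], [0.668, -0.744, -0.001], [-0.0, 0.001, -1.0]]
wrist_force: [-1.6, -3.5, 9.1]
opening: 13.0
```

```bash
python3 t.py
```

```text
16.45 xang 41.97 turned 0.88 Tq [-0.435  0.403  0.095] J6 0.155 [555.6 108.4  64.6] 13.5
```

The flip repeats one pitch later (period 0.393). To be certain the flips mark the stops and not the humps, I'll open the fingers slightly here, which is safe either way, and see whether the plate stays.

Request:
{"api": "drive_tool", "payload": {"series": [0,0,0,0,0,0,0.82,0,0,0,0,0,0,0.78,0,0,0,0,0,0,0.72,0,0,0,0,0,0,0.66]}}

```text
clock: 16.9
tool_pos: [555.3, 108.9, 63.4]
tool_rot: [[0.744, 0.668, -0.0], [0.668, -0.744, -0.0], [-0.0, -0.0, -1.0]]
wrist_force: [-0.2, -0.6, -0.7]
opening: 28.7
```

```bash
python3 t.py
python3 - <<'E'
from h import *
f=grab_frame('top'); im=f['color']
cv2.imwrite('pics/r3.png',cv2.resize(im[130:290,90:290,::-1],None,fx=4,fy=4,interpolation=cv2.INTER_CUBIC))
g=im.max(2); yy,xx=np.indices(g.shape); c=np.array([554.9,108.8])
m=((g<60)&(np.hypot(xx-173,yy-201)<49)&(np.hypot(xx-173,yy-201)>25)).astype(np.uint8)
n,l,s,ce=cv2.connectedComponentsWithStats(m)
for i in range(1,n):
    if 60<s[i][4]<170:
        p=topl(f,[ce[i]],52)[0,:2]-c; a=np.degrees(np.arctan2(p[1],p[0])); print(round(a,1),round(float(np.hypot(*p)),1),round(a%22.5,1))
h=grab_frame('side'); cv2.imwrite('pics/r3s.png',cv2.resize(h['color'][190:340,130:330,::-1],None,fx=4,fy=4,interpolation=cv2.INTER_CUBIC))
E
```

```text
17.0 xang 41.94 turned 0.881 Tq [-0.023  0.019  0.02 ] J6 0.0 [555.3 109.   63.4] 28.9
-25.5 91.8 19.5
-70.5 92.1 19.5
-92.2 92.3 20.3
-137.5 91.8 20.0
-160.1 92.0 19.9
177.3 92.0 19.8
```

View pics/r3.png

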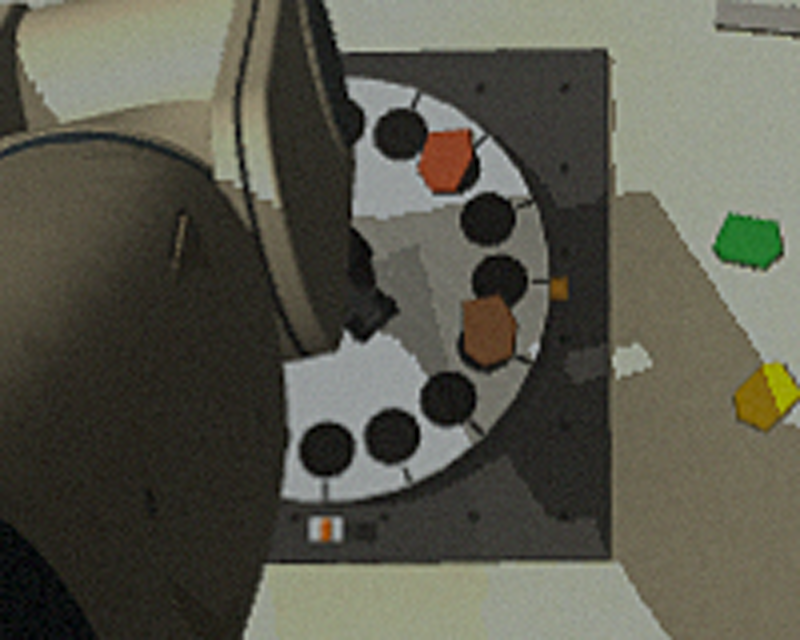

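View pics/r3s.png

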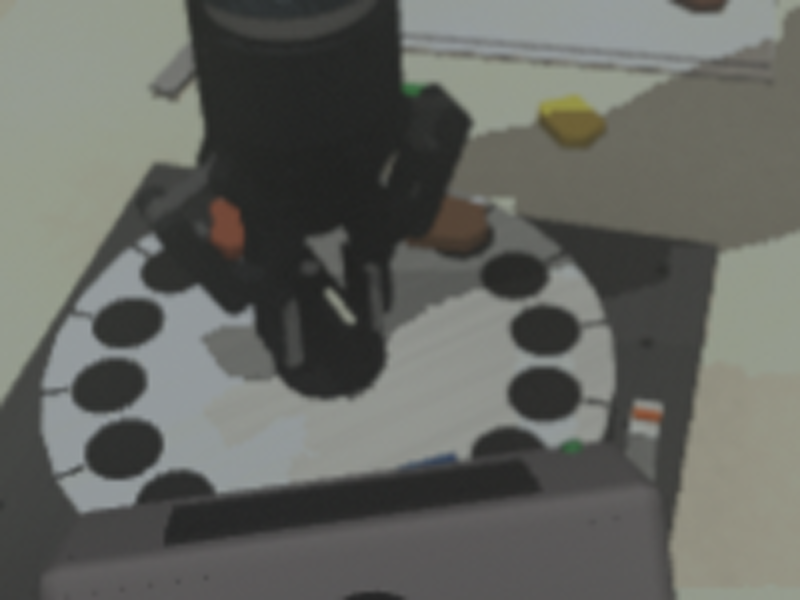

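The plate stayed put. It stands at 49.9° turned (stop 2), with the tick on the plunger. The third stop is 22.5° further on: pad at about 110°, tool x at about 20°. I'll regrip and turn 0.383 rad.

Request:
{"api": "drive_tool", "payload": {"series": [0,0,0,0,0,0.001,0.8,0,0,0,0,0,0.001,0.9,0,0,0,0,0,0.001,1,0,0,0,0,0,0.001,1,0,0,0,0,0,0.001,1], "grip_force": 50}}

```text
clock: 17.65
tool_pos: [555.2, 108.8, 62.5]
tool_rot: [[0.744, 0.668, -0.0], [0.668, -0.744, -0.0], [-0.0, -0.0, -1.0]]
wrist_force: [-0.7, -1.6, 1.9]
opening: 13.6
```

```bash
python3 t.py
```

```text
17.75 xang 41.95 turned 0.881 Tq [-0.21   0.133  0.107] J6 0.083 [555.2 108.8  62.5] 13.4
```

Request:
{"api": "drive_tool", "payload": {"series": [0,0,0.03,0,0,0,1,0,0,0.07,0,0,0,1,0,0,0.11,0,0,0,1,0,0,0.15,0,0,0,1,0,0,0.19,0,0,0,1]}}

```text
clock: 18.3
tool_pos: [555.1, 108.7, 62.5]
tool_rot: [[0.857, 0.514, -0.001], [0.514, -0.857, -0.0], [-0.001, -0.0, -1.0]]
wrist_force: [-1.6, -2.3, 1.2]
opening: 13.4
```

```bash
python3 t.py
```

```text
18.4 xang 31.02 turned 1.071 Tq [-0.375  0.198 -0.012] J6 -0.123 [555.  108.7  62.5] 13.2
```

Request:
{"api": "drive_tool", "payload": {"series": [0,0,0.04,0,0,0,1,0,0,0.08,0,0,0,1,0,0,0.11,0,0,0,1,0,0,0.13,0,0,0,1,0,0,0.13,0,0,0,1]}}

```text
clock: 18.95
tool_pos: [555.0, 108.7, 62.5]
tool_rot: [[0.917, 0.4, -0.001], [0.4, -0.917, -0.0], [-0.001, -0.0, -1.0]]
wrist_force: [-2.7, -4.7, 2.2]
opening: 13.3
```

```bash
python3 t.py
```

```text
19.05 xang 23.61 turned 1.201 Tq [-0.635  0.411 -0.129] J6 -0.046 [555.  108.7  62.5] 12.7
```

Assisting torque now, as it was before each stop. 0.062 rad remains to 20.0°.

Request:
{"api": "drive_tool", "payload": {"series": [0,0,0.02,0,0,0,1,0,0,0.04,0,0,0,1,0,0,0.06,0,0,0,1,0,0,0.06,0,0,0,1,0,0,0.06,0,0,0,1]}}

```text
clock: 19.6
tool_pos: [554.9, 108.7, 62.5]
tool_rot: [[0.939, 0.345, -0.001], [0.345, -0.939, -0.0], [-0.001, -0.0, -1.0]]
wrist_force: [-4.0, -3.3, 5.1]
opening: 13.5
```

```bash
python3 t.py;  python3 - <<'E'
from h import *
f=grab_frame('top'); im=f['color']
cv2.imwrite('pics/r4.png',cv2.resize(im[130:290,90:290,::-1],None,fx=4,fy=4,interpolation=cv2.INTER_CUBIC))
g=im.max(2); yy,xx=np.indices(g.shape); c=np.array([554.9,108.8])
m=((g<60)&(np.hypot(xx-173,yy-201)<49)&(np.hypot(xx-173,yy-201)>25)).astype(np.uint8)
n,l,s,ce=cv2.connectedComponentsWithStats(m)
for i in range(1,n):
    if 60<s[i][4]<170:
        p=topl(f,[ce[i]],52)[0,:2]-c; a=np.degrees(np.arctan2(p[1],p[0])); print(round(a,1),round(float(np.hypot(*p)),1),round(a%22.5,1))
h=grab_frame('side'); cv2.imwrite('pics/r4s.png',cv2.resize(h['color'][190:340,130:330,::-1],None,fx=4,fy=4,interpolation=cv2.INTER_CUBIC))
E
```

```text
19.7 xang 20.17 turned 1.261 Tq [-0.619  0.447 -0.094] J6 -0.102 [554.9 108.7  62.5] 13.7
-24.9 91.9 20.1
-47.3 91.9 20.2
-92.4 92.1 20.1
-114.2 92.4 20.8
-159.6 92.1 20.4
177.8 92.0 20.3
```

View pics/r4.png

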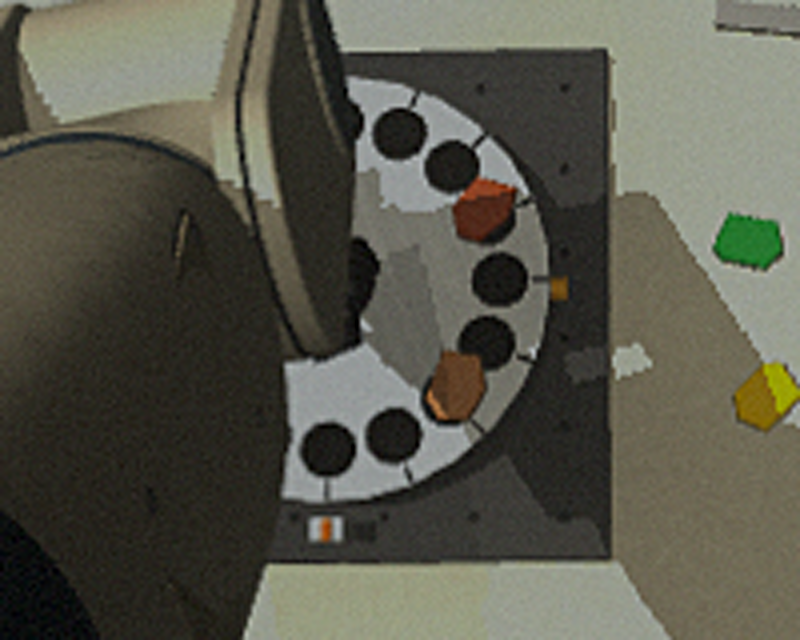

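View pics/r4s.png

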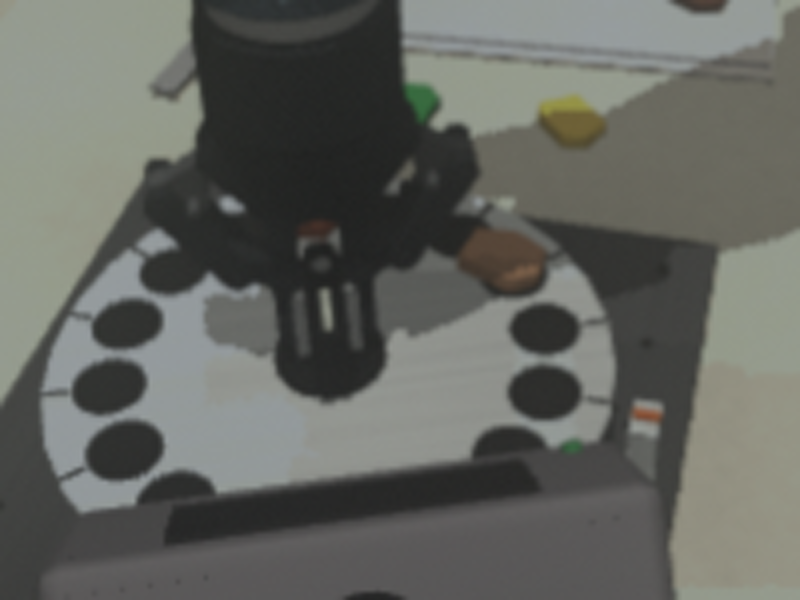

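The plate is within 0.5° of the third stop: pads at 20.3° modulo the 22.5° pitch, against 19.8° when released at stop 2. The tick sits on the plunger and the knob is held. I'll hold for half a second, do one last check and hand in.

Request:
{"api": "drive_tool", "payload": {"series": [0,0,0.003,0,0,0,1,0,0,0.005,0,0,0,1,0,0,0.005,0,0,0,1,0,0,0.005,0,0,0,1,0,0,0.005,0,0,0,1]}}

```text
clock: 20.35
tool_pos: [554.9, 108.7, 62.5]
tool_rot: [[0.94, 0.34, -0.001], [0.34, -0.94, -0.0], [-0.001, 0.0, -1.0]]
wrist_force: [-3.5, -3.2, 4.0]
opening: 13.1
```

```bash
python3 t.py; python3 -c "
from h import *
f=grab_frame('side'); cv2.imwrite('pics/fin.png',f['color'][:,:,::-1])
for n,p in(('red',[493.2,-334.6,14]),('dark',[423.1,-260.8,14])): print(n,proj(f,[p]))
print(finish_job())"
```

```text
20.45 xang 19.9 turned 1.265 Tq [-0.626  0.446 -0.04 ] J6 -0.044 [554.9 108.7  62.5] 13.4
red [[280.18803389 167.73703275]]
dark [[304.86594039 185.3743511 ]]
the job is handed in; nothing more can be done
None
```

View pics/fin.png

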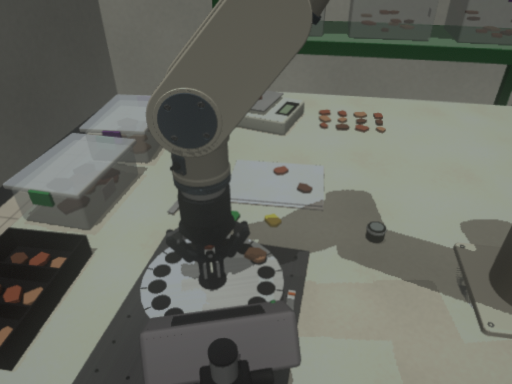

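I set the blue sherd down on the orange-ringed pad with a 20 N grip and about 1.8 N of contact force, then let go. I then turned the knob clockwise to the third stop and handed the job in at about 20 s with the knob still held.

**Knob and plate:** the commanded grip is 50 N. The last top picture put the plate within about 0.5° of the stop angle I measured at stop 2. A final nudge of about 0.3° forward followed it. The tick mark lined up with the plunger, and the knob torque had dropped to nearly zero.

**Counting the clicks:** the torque alone did not show whether its sudden reversals marked stops or humps. I opened the fingers once at the second stop; the plate stayed there, and then I gripped again. The measured direction of the scanner also agreed with the third stop.

**Other sherds:** red and dark on the board are where they were. The two on the plate rode along and are still on their pads.

**Not confirmed:**
- **Blue sherd at the end:** it was hidden behind the scanner and the arm, so I could not see it there. It was last clearly seen on its pad, 0.3 rad into the turn. After I put it down, the side camera showed it 4.5 mm off centre. About 3 mm of that is camera bias, also seen on the bare ring.
- **Torque before the first stop:** it was weaker than the hump value you gave.

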